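Hold the bag clip open over the recipe card

ROBOT

A 7-joint arm with a two-finger parallel gripper is mounted at the origin on a cart in front of the work surface, level with it; the furniture and walls round the work are solid. World frame = base frame: x ahead of the robot, y to its left, z up, the work surface at z = 0. Lengths are in m, angles in rad, forces in N, time in s.
With the tool pointing down it reaches from about 0.4 to 0.85 m from the base axis. Payload 10.4 kg.
Tool frame: the origin (TCP) lies at the very end of the fingers, on their centre line; the grasp point (between the pads) lies 19 mm behind it; z points along the fingers, y is the line along which they close (so a half turn about z gives the same grasp; the last joint's range is limited). The gripper opens to 85 mm and grips with 20 to 120 N. Pads are 22 mm wide; open, the fingers measure 114 mm over their backs; the gripper's body (76 mm by 85 mm) begins 54 mm behind the grasp point. The pads swing forward as they close: fully open they stand 13 mm farther back than shut.
Start: joints at [-1.177, 0.332, -0.065, 1.46, 0.022, 1.35, -0.088], TCP at [0.253, 0.572, 0.193] pointing down, gripper open.
Joint ranges: [-2.6, 2.6], [-0.5, 2.12], [-1.47, 1.34], [0.16, 2.42], [-1.27, 4.41], [0.06, 2.06], [-2.6, 2.6]. Speed limits (rad/s): [2.22, 2.22, 2.79, 2.79, 3.14, 3.14, 3.14].

INTERFACE

Orientations are given as a rotation vector (axis times angle).
In Python, from cell import env gives the robot as it stands.
- The arm moves only by the shell command python3 -m creep FILE, which reads ROWS from the file FILE. ROWS is a JSON list that holds a single list of rows (three levels of brackets), with 1 to 10 rows, each of 5 numbers: dx, dy, dz in normalised numbers (1 is 0.6 m), then a turn about the tool's z in shares of pi rad (1.0 is pi rad), then the opening from 0.0 (shut) to 1.0 (fully open); each row shifts and turns the commanded pose from where the row before left it, along the tool's axes as they then stand; what a row does not reach is not made up. A row lasts 1/10 s, in which the tool goes at most 0.05 m and 0.15 rad, less where a joint would pass 70% of its speed; a pose out of reach is approached as far as the arm can. The fingers move at their own pace and stop on an object; the grip force is fixed at half the most. Time passes only in rows, so rows that do not move let the fingers close. It prints the time, the measured TCP pose, the force, the opening and the grip force at its end. No shift or turn number may pass 1 either way. Input that does not fit is refused with a message, and nothing moves.
- env.read_state(): the state, without advancing time (a new reading comes with each control period).
- env.camera(name): name is "scene" or "top" or "wrist"; returns (picture, depth): 420x560x3 uint8, blue, green, red; 420x560 float32, m along the optical axis (not along the pixel's ray), 0 where there is no reading.
- env.get_calibration(name): a dict with "vertical_fov" (degrees; the focal length in pixels is half the picture's height over the tangent of half this angle, whatever the lens; pixels are square), "cx", "cy" (the principal point, pixels), "D" ([k1, k2, p1, p2, k3] as OpenCV has them; the pictures are not rectified), "R" (3x3) and "t" (3): a world point X has camera coordinates R X + t; the wrist camera has in their place "tool_from_camera" (4x4, takes a point from camera to tool coordinates, whose origin is the TCP and whose axes are the flange's). Camera axes: x right, y down, z forward; pixel columns grow to the right and rows downward; lengths in m; the calibration is good to about 2 mm. A picture is of the moment at which its call begins: read the wrist's pose just before it. get_calibration takes no time and is no camera call.
- env.hand_in(): hands the job in; it is judged then, once.
Trained networks look in the newest picture that a camera, given by its name, has taken for a name from the list of things; names that differ only in an ending like _2 or _b are one class to them, and where a whole thing is asked for, a point or a joint stands for the part that bears it (a point fixed in the world has none). Each returns a list of dicts, best first, with "conf" (0 to 1); they miss things now and then, are a little off and sometimes report something else, mostly with a low value. They report only what shows in the picture. A call takes as long as a camera call. They do not tell look-alikes from the thing itself.
- env.spot_in(camera, label): "point" ([x, y, z] in m, in the coordinates of the camera as it stood for that picture, good to about 4 mm: the middle of the surface that is visible of it).
- env.trace(camera, label): "pixels" (420x560 bool, what is visible of it).
The state is a dict: "t": time; "q": joint angles; "qvel": joint speeds; "joint_torque": joint torques, N m; "position": TCP position; "ee_rot": TCP orientation; "contact_force": force on the tool from outside, world axes, zero at the start; "ft_torque": the same for the moment, N m; "opening": opening from 0.0 (shut) to 1.0 (fully open); "grasp_force": force on a finger pad.
Only numpy, scipy, OpenCV 4.12 (cv2) and the standard library are available. Lean on these libraries where they do the work, as an engineer would, in place of code of your own. Each camera call takes 0.05 s, during which the arm holds its last target. There are 200 camera calls.

TASK

Press the lid of the green recipe box down until its catch snaps, so that the card in the lid stands upright; push on the lid, not on the card. Then squeeze the red clip open, take it off the tray's front wall and hold it squeezed wide open with its two jaws straddling the middle of the card's top edge, touching neither card nor box, so that I can slip the shopping list in beside the card. Finish while still holding it open there, and leave everything else where it is.

Things in the scene. Friction and masses are not known exactly. Their poses are not given: they have to be found in the camera images.
- recipe_box: Green steel recipe-card box, 120 deep (x) x 145 wide (y) x 104 mm high with the lid shut, fixed to the worktop. Origin: centre of its underside; x points from its front to its hinge side, y along the hinge, z up. A steel spring catch stands 12 mm proud of the middle of its front, up to z = 94 mm.
- recipe_box_lid (a joint): Opening angle of the box's lid, rad: 0 = shut, positive = front edge raised; starts at 0.2 to 0.4. Hinge line along the box's y at x = +58, z = +83 mm. The hinge has some friction: the lid stays where it is left. At about 0.09 rad the catch meets the lid; some 8 N down near the front edge push it past, then it stays shut.
- lid_front (a point): Place to press: on the lid's flat top, 46 mm in front of the box's middle, 10 mm behind the lid's front edge (at box x = -46, z = 104 mm when shut; it swings with the lid). The lid is 144 mm wide.
- card_top (a point): Middle of the top edge of the cream ruled card, 127 wide x 2.5 mm thick, that stands in a rail across the lid, its face square to the lid's top; z along the card upward, y along its edge, x its normal. It shows 66 mm above the rail. With the lid shut it is at box x = +20, z = 178 mm and the card is upright, its axes parallel to the box's.
- recipe_card: The card itself (same origin and axes as point card_top). It moves with the lid and bends back a little at its foot if pushed.
- clip: Red two-part spring clip, 46 wide (y) x 77 mm high, 40 g, at first clamped jaws-down on the tray's front wall, its coil resting on the rim, pivot 6 mm above it. Origin on the pivot axis, which runs along y; z up, x across the jaws (the wall's normal). The lips are 32 mm from the pivot; the jaws take a card 26 mm deep before it meets the coil.
- clip_jaw (a joint): Angle between the clip's halves, rad: 0 = clamped on the 4 mm tray wall, -0.125 = shut, 0.475 = handles at their stop, jaws gaping 19 mm. A spring closes it: wide open it takes about 9 N on each handle near the tips.
- handles (a point): Midway between the tips of the clip's two flat handle paddles, 42 mm above the pivot. The paddles are 36 mm wide (y) and rise, splayed, from the pivot: over their outsides 39 mm apart at the tips while clamped. Squeezing them together along x from above opens the jaws; at the stop they stand parallel, about 18 mm over their outsides.
- lip_a (a point): Middle of the inner edge of the lip of the -x jaw, 32 mm below the pivot. This jaw carries the frame of the clip; held from both sides, each half turns by half the joint angle.
- lip_b (a point): Middle of the inner edge of the lip of the clip's +x jaw, 32 mm from the pivot. At the stop both lips stand 0.3 rad off the middle plane, 31 mm below the pivot.
- tray: Low open wooden tray, 110 deep (x) x 200 wide (y) x 62 mm high, walls 4 mm, fixed. Origin: centre of its underside; its front wall, with the clip, is at x = -53 mm. A thin divider runs along y through its middle. Tray and box may stand either way round on the worktop, left or right.
- marker: White marker pen, 135 mm, lying in the tray; leave it.
- pencil: Green pencil, 136 mm, lying in the tray; leave it.
- peeler: Black-handled peeler, 170 mm, lying in the tray; leave it.
- timer: Red and white kitchen timer, 64 mm wide; leave it.
- cup_half: Smaller steel measuring cup, 157 mm long with its handle; leave it.
- cup_full: Larger steel measuring cup, 173 mm long with its handle; leave it.
- fork: Steel fork, 193 mm, at the left; leave it.
There are look-alikes about, which are no part of the job. Leave any blue look-alike of the recipe_box alone.

How it is judged:
By the outcome, as a careful person would: the job done as asked, in the order asked, and still so for the second after the job is handed in, while the arm keeps its last pose, push and grip.
It also fails if it takes over 58 s, if anything falls off the work surface, if the arm or the gripper's body presses on something with over 40 N, if the wrist force passes 120 N, or if a joint passes its speed limit or range.

## Working session

There is one attempt and no reset: what is moved stays moved. The work goes in short steps, Python scripts to look and compute and a shell command to move; the robot and the scene stay as the last step left them, time stands still between calls to the robot, and variables do not carry over. Pictures are saved under pics/ and viewed, at most 14 in all, crops included, and the job is handed in when it is done.

```bash
ls; mkdir -p pics; cat > h.py <<'E'
import numpy as np, cv2
from scipy.spatial.transform import Rotation as Ro
from cell import env
def K(c):
    f=210/np.tan(np.radians(c["vertical_fov"])/2)
    return np.array([[f,0,c["cx"]],[0,f,c["cy"]],[0,0,1]])
def T(name,s=None):
    c=env.get_calibration(name)
    M=np.eye(4)
    if name=="wrist":
        s=s or env.read_state(); M[:3,:3]=Ro.from_rotvec(s["ee_rot"]).as_matrix(); M[:3,3]=s["position"]
        return M@np.array(c["tool_from_camera"])
    M[:3,:3]=np.array(c["R"]).T; M[:3,3]=-np.array(c["R"]).T@np.array(c["t"]); return M
def w(M,p): return (M[:3,:3]@np.asarray(p).T).T+M[:3,3]
def cloud(name,d,M):
    c=env.get_calibration(name); v,u=np.mgrid[0:420,0:560]
    n=cv2.undistortPoints(np.stack([u,v],-1).reshape(-1,1,2).astype(float),K(c),np.array(c["D"],float)).reshape(420,560,2)
    P=np.dstack([n*d[...,None],d]); return P@M[:3,:3].T+M[:3,3]
E
cat > look.py <<'E'
from h import *
import sys
tag=sys.argv[1]
np.set_printoptions(precision=4,suppress=True)
for n in sys.argv[2].split(','):
    s=env.read_state(); M=T(n,s); im,d=env.camera(n); cv2.imwrite(f"pics/{tag}_{n}.png",im)
    P=cloud(n,d,M); np.savez(f"{tag}_{n}.npz",P=P,d=d,M=M,im=im)
    for l in sys.argv[3].split(','):
        if not l: continue
        print(n,l,[(np.round(w(M,r["point"]),4).tolist(),round(r["conf"],2)) for r in env.spot_in(n,l)][:3])
print(env.read_state()["t"], env.read_state()["ee_rot"])
E
python3 look.py a scene,top recipe_box,lid_front,recipe_card,card_top,clip,handles,tray
python3 -c "
import cv2,numpy as np
cv2.imwrite('pics/a.png',cv2.resize(np.vstack([cv2.imread('pics/a_scene.png'),cv2.imread('pics/a_top.png')]),None,fx=.71,fy=.71))"
```

```text
pics
scene recipe_box [([0.4194, -0.4109, 0.1028], 0.78), ([0.4856, -0.2125, 0.1134], 0.69)]
scene lid_front [([0.4436, -0.4048, 0.1047], 0.86), ([0.5284, -0.2002, 0.131], 0.57)]
scene recipe_card [([0.4652, -0.3937, 0.1482], 0.87), ([0.5421, -0.1972, 0.1537], 0.74), ([0.4683, 0.2121, 0.0971], 0.28)]
scene card_top [([0.5385, -0.1977, 0.1486], 0.91), ([0.4671, -0.3931, 0.1475], 0.62), ([0.4485, 0.2033, 0.0824], 0.37)]
scene clip [([0.4532, 0.2039, 0.079], 0.65)]
scene handles [([0.4486, 0.2051, 0.0809], 0.79), ([0.5327, -0.2066, 0.1271], 0.46)]
scene tray [([0.4978, 0.1879, 0.0383], 0.83)]
top recipe_box [([0.4416, -0.388, 0.1035], 0.97), ([0.5044, -0.1838, 0.1263], 0.56)]
top lid_front [([0.5039, -0.1938, 0.1256], 0.92), ([0.4442, -0.394, 0.103], 0.64)]
top recipe_card [([0.5474, -0.1898, 0.1573], 0.88), ([0.4663, -0.3882, 0.166], 0.45)]
top card_top [([0.5447, -0.1905, 0.16], 0.77), ([0.4695, -0.3935, 0.1662], 0.54), ([0.4642, 0.2129, 0.0809], 0.33)]
top clip [([0.6774, -0.2099, 0.0414], 0.19)]
top handles [([0.4636, 0.2123, 0.0844], 0.75), ([0.4719, 0.2132, 0.0917], 0.48)]
top tray [([0.5161, 0.235, 0.0095], 0.6)]
0.8 [0.6499 3.0736 0.0003]
```

View pics/a.png

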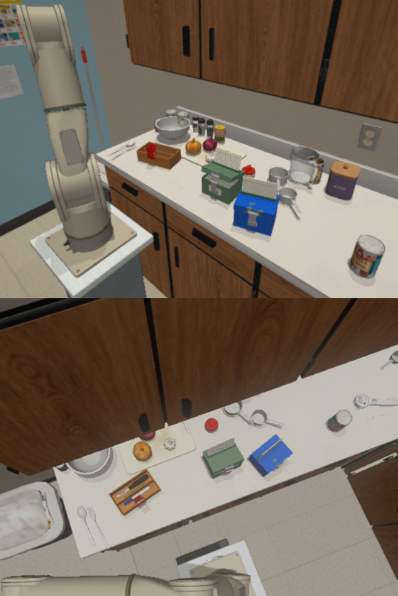

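The green box is the one nearer the middle (top view about (223,460)), with the blue look-alike right of it. The tray with the red clip is on the left (135,492). Next I'll fit the poses from colour and depth.

```bash
cat > fit.py <<'E'
from h import *
np.set_printoptions(precision=4,suppress=True)
def yaw(P):
    r=cv2.minAreaRect((P[:,:2]*1000).astype(np.float32)); return np.round(r[0],1),np.round(r[1],1),round(r[2],1)
if __name__=="__main__":
  for n in ["scene","top"]:
    z=np.load(f"a_{n}.npz"); P=z["P"]; im=z["im"]; h=cv2.cvtColor(im,cv2.COLOR_BGR2HSV)
    X,Y,Z=P[...,0],P[...,1],P[...,2]
    g=(h[...,0]>40)&(h[...,0]<95)&(h[...,1]>50)&(abs(X-.5)<.15)&(abs(Y+.18)<.15)&(Z>.02)
    print(n,"green",g.sum(),"zmax",np.percentile(Z[g],[50,95,99]),yaw(P[g]))
    c=(h[...,1]<70)&(abs(X-.53)<.1)&(abs(Y+.19)<.1)&(Z>.115); 
    if c.sum()>5: print("card",c.sum(),yaw(P[c]),Z[c].max(), P[c].mean(0))
    r=((h[...,0]<8)|(h[...,0]>172))&(h[...,1]>150)&(abs(X-.48)<.12)&(abs(Y-.2)<.13)&(Z>.05)
    print("red",r.sum(),yaw(P[r]),P[r].mean(0),P[r].min(0),P[r].max(0))
    t=(h[...,0]>3)&(h[...,0]<20)&(h[...,1]>90)&(abs(X-.5)<.15)&(abs(Y-.2)<.18)&(Z>.045)&(Z<.075)
    print("tray",t.sum(),yaw(P[t]),np.percentile(Z[t],[50,95]))
s=env.read_state(); print(Ro.from_rotvec(s["ee_rot"]).as_matrix())
print(np.array(env.get_calibration("wrist")["tool_from_camera"]),env.get_calibration("wrist")["vertical_fov"])
E
python3 fit.py
```

```text
scene green 1483 zmax [0.1147 0.1311 0.5904] (array([ 513.5, -161.7]), array([235.1, 141.6]), 80.6)
card 1508 (array([ 544.2, -189.2]), array([192. , 148.7]), 8.4) 0.4348169336370609 [ 0.5141 -0.1994  0.1397]
red 212 (array([507.5, 182.4]), array([126.5, 227. ]), 13.6) [0.458  0.2059 0.0887] [0.4358 0.0855 0.0502] [0.5948 0.3076 0.6297]
tray 591 (array([541.1, 192.1]), array([172.2, 273. ]), 20.6) [0.0539 0.0624]
top green 365 zmax [0.1223 0.1329 0.1361] (array([ 500.2, -226.1]), array([216.6, 101.9]), 85.3)
card 1643 (array([ 532.6, -190.1]), array([164.3, 192.4]), 0.8) 0.45438924111599865 [ 0.5093 -0.1928  0.143 ]
red 43 (array([456.7, 210.8]), array([36.2, 41.5]), 11.0) [0.4568 0.2101 0.0937] [0.4372 0.1921 0.0514] [0.4761 0.2329 0.1176]
tray 537 (array([542.3, 197.3]), array([175.5, 270.2]), 21.2) [0.0571 0.0676]
[[-0.9144  0.4048  0.0001]
 [ 0.4048  0.9144  0.0002]
 [ 0.      0.0002 -1.    ]]
[[ 0.0006 -0.9555 -0.2951  0.0752]
 [ 1.      0.0008 -0.0005  0.0001]
 [ 0.0007 -0.2951  0.9555 -0.1815]
 [ 0.      0.      0.      1.    ]] 60.303330858188986
```

The rows are not in the units I measure in: shifts go in shares of 0.6 m and turns go in shares of pi rad. I convert before sending: -0.04 m is -0.0667, -0.035 m is -0.0583.

```bash
echo '[[[0, 0, -0.0667, 0, 1], [-0.0583, -0.0417, -0.0167, 0, 1], [-0.0583, -0.0417, -0.0167, 0, 1], [-0.0583, -0.0417, -0.0167, 0, 1], [-0.0583, -0.0417, -0.0167, 0, 1], [-0.0583, -0.0417, -0.0167, 0, 1], [-0.0583, -0.0417, -0.0167, 0, 1], [-0.0583, -0.0417, -0.0167, 0, 1], [-0.0583, -0.0417, -0.0167, 0, 1], [0, 0, 0, 0, 1]]]' > path.dat && python3 -m creep path.dat && echo '[[[0, 0, 0, 0.0446, 1], [0, 0, 0, 0.0446, 1], [0, 0, 0, 0.0446, 1], [0, 0, 0, 0.0446, 1], [0, 0, 0, 0.0446, 1], [0, 0, 0, 0.0446, 1], [0, 0, 0, 0.0446, 1], [0, 0, 0, 0, 1], [0, 0, 0, 0, 1]]]' > path.dat && python3 -m creep path.dat && python3 look.py b wrist clip,handles,lip_a,lip_b,tray
```

```text
t: 1.8
position: [0.432, 0.2697, 0.3148]
ee_rot: [0.664, 3.067, 0.002]
contact_force: [0.1, 0.2, 0.1]
opening: 0.998
grasp_force: 0.0
t: 2.7
position: [0.4279, 0.2755, 0.3128]
ee_rot: [-2.015, -2.411, -0.0]
contact_force: [0.4, 0.3, -0.2]
opening: 1.0
grasp_force: 0.0
wrist clip [([0.4615, 0.2173, 0.0855], 0.65)]
wrist handles [([0.4603, 0.2134, 0.0792], 0.98)]
wrist lip_a [([0.4684, 0.2164, 0.0893], 0.62), ([0.4587, 0.2153, 0.0834], 0.61)]
wrist lip_b [([0.4684, 0.2164, 0.0893], 0.62), ([0.4587, 0.2153, 0.0834], 0.61)]
wrist tray [([0.5152, 0.2335, 0.0101], 0.95)]
3.0 [-2.0186 -2.4072 -0.0001]
```

View pics/b_wrist.png

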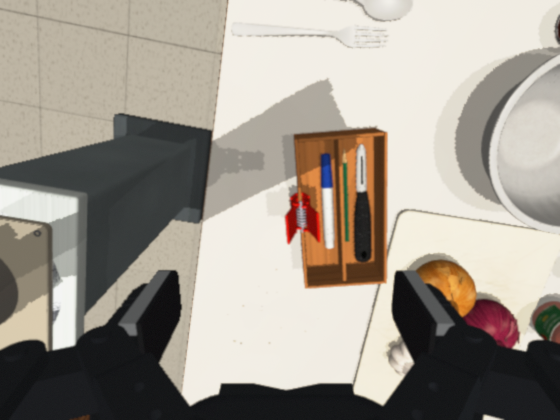

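The wrist view shows the tray from (295,133) to (385,287). The clip is on its left, robot-side wall at (302,218), with the marker close behind. I'll fit the tray and clip here, then go on to the box.

```bash
cat > fit2.py <<'E'
from h import *
np.set_printoptions(precision=4,suppress=True)
z=np.load("b_wrist.npz"); P=z["P"]; im=z["im"]; h=cv2.cvtColor(im,cv2.COLOR_BGR2HSV)
X,Y,Z=P[...,0],P[...,1],P[...,2]
roi=np.zeros((420,560),bool); roi[110:300,270:400]=1
r=roi&((h[...,0]<6)|(h[...,0]>172))&(h[...,1]>180)&(h[...,2]>90)
m=roi&(Z>.05)&(Z<.07); m[:, :]=m
for nm,q in (("red",r&(Z>.04)),("rim",m)):
    A=cv2.minAreaRect((P[q][:,:2]*1000).astype(np.float32)); print(nm,q.sum(),A,P[q].mean(0),np.percentile(Z[q],[2,50,98]))
# front wall line: rim pixels near left edge, excluding red
q=roi&(Z>.054)&(Z<.068)&~cv2.dilate(r.astype(np.uint8),np.ones((7,7))).astype(bool)
pts=P[q][:,:2]; 
np.save("rim.npy",pts)
A=cv2.minAreaRect((pts*1000).astype(np.float32)); B=cv2.boxPoints(A); print("rim2",q.sum(),A); print(B)
# two tips of red: high points
hi=r&(Z>.085); print("tips",hi.sum(),cv2.minAreaRect((P[hi][:,:2]*1000).astype(np.float32)),P[hi].mean(0))
v,u=np.nonzero(r); print("pix",u.min(),u.max(),v.min(),v.max())
E
python3 fit2.py
```

```text
red 774 ((443.69989013671875, 269.9393615722656), (36.414703369140625, 168.78289794921875), 14.403621673583984) [0.4588 0.2156 0.0878] [0.0412 0.0898 0.1128]
rim 2756 ((506.88909912109375, 217.12989807128906), (120.7319564819336, 201.5148162841797), 15.27845573425293) [0.5161 0.2214 0.059 ] [0.0508 0.0611 0.0677]
rim2 1990 ((511.84912109375, 218.82537841796875), (110.10977172851562, 201.90980529785156), 14.666455268859863)
[[433.0272 302.5514]
 [484.149  107.2205]
 [590.671  135.0994]
 [539.5492 330.4302]]
tips 441 ((442.8990478515625, 273.05767822265625), (36.414703369140625, 162.34384155273438), 14.403621673583984) [0.4593 0.2135 0.1039]
pix 286 319 193 242
```

Scaled: -0.045 m is -0.075.

```bash
echo '[[[-0.075, 0, 0, 0, 1], [-0.075, 0, 0, 0, 1], [-0.075, 0, 0, 0, 1], [-0.075, 0, 0, 0, 1], [-0.075, 0, 0, 0, 1], [-0.075, 0, 0, 0, 1], [-0.075, 0, 0, 0, 1], [0, 0, 0, 0, 1], [0, 0, 0, 0, 1]]]' > path.dat && python3 -m creep path.dat && python3 look.py c wrist recipe_box,lid_front,recipe_card,card_top
```

```text
t: 3.9
position: [0.4826, -0.0358, 0.3129]
ee_rot: [-2.022, -2.404, -0.001]
contact_force: [-0.0, 0.8, 0.3]
opening: 1.002
grasp_force: 0.0
wrist recipe_box [([0.5095, -0.1716, 0.1202], 0.89), ([0.425, -0.3371, 0.0752], 0.84)]
wrist lid_front [([0.5151, -0.179, 0.1263], 0.96), ([0.4285, -0.3333, 0.1059], 0.91)]
wrist recipe_card [([0.5418, -0.188, 0.1588], 0.94), ([0.514, -0.1811, 0.1273], 0.69)]
wrist card_top [([0.545, -0.187, 0.1548], 0.67)]
4.15 [-2.0172 -2.4082  0.    ]
```

View pics/c_wrist.png

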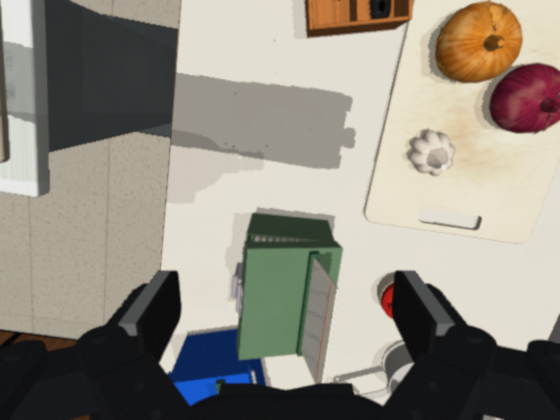

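The green box is at pixels (238–340, 215–380). Its front and catch (238,285) face the robot, and the card at (318,310) leans back with the lid open. Next I'll fit the lid plane and edges.

```bash
cat > fit3.py <<'E'
from h import *
import sys
np.set_printoptions(precision=4,suppress=True)
z=np.load(sys.argv[1]); P=z["P"]; im=z["im"]; h=cv2.cvtColor(im,cv2.COLOR_BGR2HSV)
X,Y,Z=P[...,0],P[...,1],P[...,2]
g=(h[...,0]>40)&(h[...,0]<95)&(h[...,1]>50)&(abs(X-.5)<.12)&(abs(Y+.19)<.11)&(Z>.08)&(Z<.16)
Q=P[g]; rng=np.random.default_rng(0); best=None
for i in range(400):
    a=Q[rng.choice(len(Q),3,False)]; n=np.cross(a[1]-a[0],a[2]-a[0]); 
    if np.linalg.norm(n)<1e-5: continue
    n/=np.linalg.norm(n); n*=np.sign(n[2])
    if n[2]<.85: continue
    k=abs((Q-a[0])@n)<.002
    if best is None or k.sum()>best.sum(): best=k
I=Q[best]; c=I.mean(0); n=np.linalg.svd(I-c)[2][2]; n*=np.sign(n[2])
print("inliers",len(I),len(Q),"n",n,"theta",np.arccos(n[2]),"yaw n",np.degrees(np.arctan2(n[1],n[0])))
# in-plane coords
for yw in [None]:
    A=cv2.minAreaRect(((I-c)[:,:2]*1000).astype(np.float32)); print("rect",A)
    B=cv2.boxPoints(A)/1000; 
    B3=[np.r_[b+c[:2],c[2]-(n[:2]@b)/n[2]] for b in B]; print(np.array(B3))
cc=(h[...,1]<90)&(abs(X-.54)<.06)&(abs(Y+.19)<.09)&(Z>.125)&(Z<.2)
if cc.sum()>30:
    C=P[cc]; print("card",cc.sum(),C.mean(0),np.linalg.svd(C-C.mean(0))[2][2],"zmax",np.percentile(C[:,2],99.),"top mean",C[C[:,2]>np.percentile(C[:,2],95)].mean(0),cv2.minAreaRect((C[:,:2]*1000).astype(np.float32)))
E
for f in a_scene a_top c_wrist; do echo == $f; python3 fit3.py $f.npz; done
```

```text
== a_scene
inliers 487 863 n [0.2543 0.0172 0.967 ] theta 0.25776639217206637 yaw n 3.8649591900810023
rect ((13.60305404663086, 6.254936218261719), (106.88990020751953, 144.7278594970703), 6.1158552169799805)
[[ 0.4481 -0.1316  0.1339]
 [ 0.4636 -0.2755  0.1324]
 [ 0.5698 -0.2641  0.1042]
 [ 0.5544 -0.1202  0.1057]]
card 779 [ 0.541  -0.1971  0.1537] [-0.8201 -0.0248  0.5717] zmax 0.18438587617649793 top mean [ 0.5516 -0.2007  0.1832] ((516.6492919921875, -200.07476806640625), (80.42498779296875, 139.25970458984375), 3.0706450939178467)
== a_top
inliers 152 364 n [0.2222 0.0141 0.9749] theta 0.2244781992474277 yaw n 3.6208746410078207
rect ((-6.32489013671875, 1.3483047485351562), (148.7874298095703, 93.1795883178711), 77.25037384033203)
[[ 0.4326 -0.2504  0.1379]
 [ 0.5234 -0.271   0.1175]
 [ 0.5563 -0.1258  0.1079]
 [ 0.4654 -0.1053  0.1283]]
card 607 [ 0.5284 -0.1955  0.1482] [-0.6076 -0.0247  0.7938] zmax 0.19009315749755837 top mean [ 0.551  -0.1829  0.1874] ((518.4151000976562, -195.44522094726562), (76.75724792480469, 143.93019104003906), 0.1196291595697403)
== c_wrist
inliers 7016 8389 n [0.2553 0.0167 0.9667] theta 0.25872723668782777 yaw n 3.7415669441179515
rect ((15.364105224609375, -7.14892578125), (108.6397705078125, 144.1749725341797), 4.039106369018555)
[[ 0.4547 -0.1261  0.1342]
 [ 0.4648 -0.2699  0.134 ]
 [ 0.5732 -0.2623  0.1053]
 [ 0.563  -0.1185  0.1055]]
card 4022 [ 0.5262 -0.1911  0.1486] [ 0.5816  0.0261 -0.8131] zmax 0.18620302697182473 top mean [ 0.5527 -0.1829  0.1857] ((518.6722412109375, -196.38967895507812), (77.31490325927734, 144.50794982910156), 0.021532708778977394)
```

Scaled: -0.147 rad is -0.0468.

```bash
echo '[[[0, 0, 0, -0.0468, 0], [0, 0, 0, -0.0468, 0], [0, 0, 0, -0.0468, 0], [0, 0, 0, -0.0468, 0], [0, 0, 0, -0.0468, 0], [0, 0, 0, -0.0468, 0], [0, 0, 0, -0.0468, 0], [0, 0, 0, -0.0468, 0], [0, 0, 0, -0.0468, 0], [0, 0, 0, -0.0455, 0]]]' > path.dat && python3 -m creep path.dat && echo '[[[0.01, -0.0667, 0.0333, 0, 0], [0.01, -0.0667, 0.0333, 0, 0], [0.01, -0.0667, 0.0333, 0, 0], [0.0133, -0.0667, 0.0333, 0, 0], [0, 0, 0.05, 0, 0], [0, 0, 0.0333, 0, 0], [0, 0, 0, 0, 0], [0, 0, 0, 0, 0]]]' > path.dat && python3 -m creep path.dat && python3 look.py d wrist lid_front,recipe_card,card_top; python3 fit3.py d_wrist.npz
```

```text
t: 5.15
position: [0.4826, -0.0342, 0.3128]
ee_rot: [0.121, -3.139, -0.0]
contact_force: [0.9, 1.1, -0.7]
opening: 0.005
grasp_force: 0.0
t: 5.95
position: [0.4681, -0.1958, 0.1834]
ee_rot: [0.111, -3.14, 0.0]
contact_force: [0.3, 0.3, 0.6]
opening: 0.0
grasp_force: 0.0
wrist lid_front [([0.441, -0.355, 0.1077], 0.76), ([0.4905, -0.1954, 0.1254], 0.69)]
wrist recipe_card [([0.4469, -0.3377, 0.1535], 0.9), ([0.5386, -0.1955, 0.1356], 0.84)]
wrist card_top [([0.447, -0.3355, 0.1479], 0.9), ([0.5383, -0.1904, 0.1293], 0.83)]
6.15 [-0.1097  3.1378 -0.0002]
inliers 15058 18777 n [0.2533 0.0182 0.9672] theta 0.25676500298249005 yaw n 4.119629701592158
rect ((15.787595748901367, 1.1811981201171875), (93.74111938476562, 143.57049560546875), 3.533644914627075)
[[ 0.4548 -0.1266  0.1339]
 [ 0.4636 -0.2699  0.1343]
 [ 0.5572 -0.2641  0.1097]
 [ 0.5483 -0.1208  0.1093]]
card 5324 [ 0.5069 -0.2017  0.1322] [-0.3161 -0.0002  0.9487] zmax 0.18484583281800562 top mean [ 0.5517 -0.1982  0.1816] ((518.5880737304688, -196.5420379638672), (77.46636199951172, 145.55686950683594), 0.16461247205734253)
```

View pics/d_wrist.png

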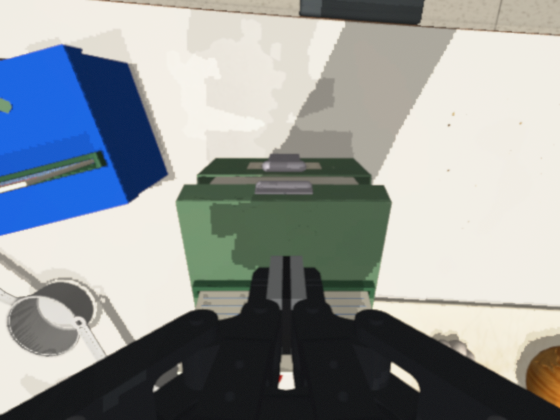

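The closed fingertips sit mid-width, just behind the lid's front edge at (285,265). I'll descend and press.

Scaled: 0.03 m is 0.05, -0.0015 m is -0.0025.

```bash
echo '[[[0, -0.0025, 0.05, 0, 0], [0, 0, 0.0333, 0, 0], [0.0017, 0, 0.0083, 0, 0], [0.0017, 0, 0.0083, 0, 0], [0.0017, 0, 0.0083, 0, 0], [0.0017, 0, 0.0067, 0, 0], [0.0017, 0, 0.0067, 0, 0]]]' > path.dat && python3 -m creep path.dat && echo '[[[0.0017, 0, 0.005, 0, 0], [0.0017, 0, 0.005, 0, 0], [0.0017, 0, 0.0033, 0, 0], [0, 0, 0, 0, 0]]]' > path.dat && python3 -m creep path.dat
```

```text
t: 6.85
position: [0.4631, -0.1982, 0.11]
ee_rot: [-0.109, 3.139, 0.0]
contact_force: [1.0, -0.3, 0.3]
opening: 0.003
grasp_force: 0.0
t: 7.25
position: [0.4596, -0.1984, 0.1015]
ee_rot: [0.109, -3.139, -0.0]
contact_force: [0.6, 0.4, -0.7]
opening: -0.004
grasp_force: 0.0
```

```bash
python3 look.py e wrist,scene lid_front; for f in e_wrist e_scene; do python3 fit3.py $f.npz; done; python3 -c "
import cv2
a=cv2.imread('pics/e_wrist.png');b=cv2.imread('pics/e_scene.png')[200:340,250:420]
cv2.imwrite('pics/e.png',cv2.hconcat([cv2.resize(a,(400,300)),cv2.resize(b,(364,300))]))"
```

```text
wrist lid_front [([0.4631, -0.1943, 0.13], 0.86), ([0.4495, -0.3297, 0.107], 0.61)]
scene lid_front [([0.4471, -0.4062, 0.0998], 0.77), ([0.5174, -0.2199, 0.1265], 0.64)]
7.45 [-0.1088  3.1394  0.    ]
inliers 11706 19047 n [0.2377 0.0171 0.9712] theta 0.24062839501197164 yaw n 4.1104976384946115
rect ((19.90546226501465, 1.39324951171875), (72.63584899902344, 143.5263214111328), 4.252910614013672)
[[ 0.4536 -0.1269  0.1339]
 [ 0.4642 -0.27    0.1338]
 [ 0.5367 -0.2646  0.116 ]
 [ 0.526  -0.1215  0.1161]]
card 2926 [ 0.4858 -0.215   0.1274] [-0.2219 -0.0169 -0.9749] zmax 0.129971251704881 top mean [ 0.4812 -0.2505  0.1298] ((507.83294677734375, -196.8863525390625), (144.57823181152344, 55.64230728149414), 89.99740600585938)
inliers 367 694 n [0.2442 0.0132 0.9696] theta 0.24707523000384338 yaw n 3.0942036180552472
rect ((11.334712982177734, 17.13512420654297), (104.81786346435547, 142.91978454589844), 5.684498310089111)
[[ 0.4493 -0.1312  0.1334]
 [ 0.4635 -0.2734  0.1318]
 [ 0.5678 -0.2631  0.1054]
 [ 0.5536 -0.1208  0.107 ]]
card 457 [ 0.5392 -0.2218  0.1507] [-0.6931 -0.001   0.7208] zmax 0.18371891825007755 top mean [ 0.5531 -0.2204  0.1831] ((517.2730102539062, -199.60885620117188), (76.65396881103516, 138.79188537597656), 2.753591775894165)
```

View pics/e.png

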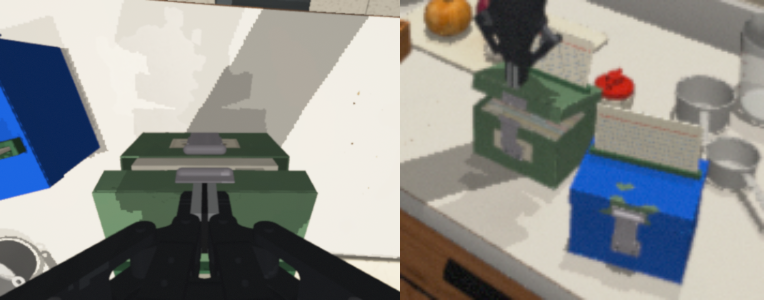

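```bash
python3 - <<'E'
from h import *
np.set_printoptions(precision=4,suppress=True)
c=env.get_calibration("wrist"); Tc=np.linalg.inv(np.array(c["tool_from_camera"]))
for p in [(0,0,0),(.011,0,0),(-.011,0,0),(.011,0,-.019)]:
    q=Tc[:3,:3]@np.array(p)+Tc[:3,3]; print(p,q[2],cv2.projectPoints(q.reshape(1,3),np.zeros(3),np.zeros(3),K(c),np.array(c["D"],float))[0].ravel())
for f in "de":
    z=np.load(f"{f}_wrist.npz"); d=z["d"]; print(f); print(d[225:300:5,285]); print(z["P"][225:300:5,285][:, :])
print(env.read_state())
E
```

```text
(0, 0, 0) 0.19559695951973308 [286.1581 240.1108]
(0.011, 0, 0) 0.19235480901444568 [286.1721 220.9196]
(-0.011, 0, 0) 0.19883911002502047 [286.1445 258.6904]
(0.011, 0, -0.019) 0.1741988448716178 [286.1603 234.0786]
d
[0.2515 0.2541 0.2559 0.2581 0.261  0.2626 0.2653 0.1476 0.1425 0.1395
 0.1341 0.1319 0.1275 0.1242 0.1217]
[[ 0.4796 -0.1958  0.1284]
 [ 0.4838 -0.1955  0.1269]
 [ 0.4878 -0.1952  0.1263]
 [ 0.492  -0.1949  0.1253]
 [ 0.4966 -0.1946  0.1237]
 [ 0.5007 -0.1943  0.1233]
 [ 0.5053 -0.194   0.1219]
 [ 0.4575 -0.197   0.2303]
 [ 0.4571 -0.197   0.2355]
 [ 0.4576 -0.197   0.2388]
 [ 0.4569 -0.197   0.2442]
 [ 0.4576 -0.197   0.2467]
 [ 0.457  -0.197   0.2512]
 [ 0.4571 -0.197   0.2546]
 [ 0.4574 -0.1969  0.2574]]
e
[0.234  0.2251 0.18   0.1775 0.1776 0.1738 0.173  0.1464 0.1416 0.1387
 0.1352 0.1306 0.1275 0.1243 0.1215]
[[ 0.4651 -0.1987  0.063 ]
 [ 0.465  -0.1987  0.0723]
 [ 0.4512 -0.1995  0.1153]
 [ 0.4527 -0.1994  0.1183]
 [ 0.455  -0.1993  0.119 ]
 [ 0.4558 -0.1992  0.1232]
 [ 0.4578 -0.1991  0.1247]
 [ 0.4485 -0.1996  0.1496]
 [ 0.4482 -0.1996  0.1545]
 [ 0.4488 -0.1996  0.1577]
 [ 0.4489 -0.1995  0.1614]
 [ 0.4485 -0.1996  0.1661]
 [ 0.4486 -0.1995  0.1694]
 [ 0.4486 -0.1995  0.1727]
 [ 0.4488 -0.1995  0.1757]]
{'t': 7.45, 'q': array([-0.3726,  0.1489,  0.7514,  1.9314, -0.1139,  1.1034,  2.0648]), 'qvel': array([-0.0002,  0.    ,  0.0012, -0.0019, -0.0017, -0.0016,  0.0021]), 'joint_torque': array([  0.0154, -33.7485,   4.108 , -35.5619,   0.016 ,   0.0033,
        -0.0001]), 'position': array([ 0.46  , -0.1984,  0.1019]), 'ee_rot': array([-0.1088,  3.1394,  0.    ]), 'contact_force': array([-0.0055,  0.5953,  0.591 ]), 'ft_torque': array([-0.0412,  0.0157, -0.0239]), 'grasp_force': 0.0, 'opening': -0.0010337603679587218}
```

```bash
python3 - <<'E'
from h import *
np.set_printoptions(precision=4,suppress=True)
z=np.load("e_scene.npz"); P=z["P"]; h=cv2.cvtColor(z["im"],cv2.COLOR_BGR2HSV)
s=env.read_state()
q=(np.hypot(P[...,0]-s["position"][0],P[...,1]-s["position"][1])<.035)&(P[...,2]>.09)&(P[...,2]<.26)&~((h[...,0]>40)&(h[...,0]<95)&(h[...,1]>60))
v,u=np.nonzero(q); o=np.argsort(P[q][:,2])
for i in o[::max(1,len(o)//30)]: print(u[i],v[i],P[v[i],u[i]],z["im"][v[i],u[i]])
z=np.load("d_wrist.npz");print(z["P"][250:300:10,262]);print(z["P"][250:300:10,275]);
print(z["im"][262:300:10,285],z["im"][262:300:10,262])
E
```

```text
300 257 [ 0.439  -0.2022  0.0904] [104  98 104]
311 252 [ 0.4556 -0.2288  0.111 ] [78 93 82]
304 248 [ 0.454  -0.2046  0.1148] [104 103 105]
301 247 [ 0.449  -0.1975  0.1178] [107 105 110]
294 241 [ 0.4563 -0.1652  0.1207] [64 81 64]
312 248 [ 0.4582 -0.23    0.124 ] [64 82 63]
303 242 [ 0.4622 -0.1942  0.1268] [64 79 65]
302 241 [ 0.462  -0.1905  0.1287] [74 91 79]
298 238 [ 0.4641 -0.1739  0.1309] [65 85 71]
309 237 [ 0.4709 -0.2089  0.1458] [49 62 51]
300 236 [ 0.4477 -0.1945  0.1548] [90 91 87]
303 235 [ 0.4482 -0.2049  0.1622] [100 101 101]
308 231 [ 0.4641 -0.21    0.1698] [36 39 36]
306 230 [ 0.4526 -0.2119  0.1795] [30 32 33]
295 225 [ 0.4445 -0.1788  0.1865] [102 109 115]
307 226 [ 0.4577 -0.2112  0.1899] [35 34 33]
297 222 [ 0.4513 -0.1804  0.1938] [36 33 34]
307 225 [ 0.4513 -0.2161  0.198 ] [34 30 29]
305 224 [ 0.4451 -0.2139  0.2033] [36 30 28]
293 216 [ 0.4515 -0.1656  0.2077] [60 65 69]
300 219 [ 0.4444 -0.1968  0.213 ] [42 43 41]
308 219 [ 0.4519 -0.2187  0.218 ] [37 33 33]
313 217 [ 0.462  -0.2279  0.2232] [107 111 112]
303 216 [ 0.4416 -0.2093  0.2285] [36 32 32]
298 213 [ 0.4397 -0.1934  0.2329] [36 35 32]
300 211 [ 0.4462 -0.1951  0.2369] [40 37 37]
293 207 [ 0.4454 -0.1708  0.2411] [40 37 38]
306 212 [ 0.443  -0.2183  0.2437] [39 36 34]
302 208 [ 0.449  -0.1997  0.2467] [33 32 31]
294 204 [ 0.4467 -0.1733  0.2508] [40 35 37]
307 207 [ 0.4459 -0.2191  0.258 ] [38 33 29]
[[ 0.502  -0.211   0.123 ]
 [ 0.5108 -0.2107  0.1213]
 [ 0.462  -0.2061  0.2315]
 [ 0.4623 -0.2056  0.2392]
 [ 0.4618 -0.2051  0.2475]]
[[ 0.5014 -0.2016  0.1229]
 [ 0.4579 -0.2011  0.23  ]
 [ 0.4574 -0.2008  0.2397]
 [ 0.4573 -0.2006  0.2477]
 [ 0.4568 -0.2004  0.2555]]
[[20 19 19]
 [21 20 20]
 [21 20 18]
 [21 19 20]] [[75 99 77]
 [24 22 22]
 [25 24 23]
 [24 23 22]]
```

Both cameras agree that the fingertips end at z≈0.147, about 45 mm short of the reported TCP. So the fingers haven't touched the lid yet. I'll go back over the lid and descend in small steps, watching the force.

Scaled: -0.007 m is -0.0117, 0.004 m is 0.0067.

```bash
echo '[[[-0.0117, 0, 0.0067, 0, 0], [0, 0, 0.0067, 0, 0], [0, 0, 0.005, 0, 0], [0, 0, 0.005, 0, 0], [0, 0, 0, 0, 0]]]' > path.dat && python3 -m creep path.dat && echo '[[[0.0017, 0, 0.005, 0, 0], [0.0017, 0, 0.005, 0, 0], [0, 0, 0, 0, 0]]]' > path.dat && python3 -m creep path.dat&& echo '[[[0.0017, 0, 0.005, 0, 0], [0.0017, 0, 0.005, 0, 0], [0, 0, 0, 0, 0]]]' > path.dat && python3 -m creep path.dat
```

```text
t: 7.95
position: [0.4665, -0.1979, 0.0872]
ee_rot: [0.108, -3.139, -0.0]
contact_force: [-0.1, -0.5, 0.2]
opening: -0.0
grasp_force: 0.0
t: 8.25
position: [0.4644, -0.198, 0.0814]
ee_rot: [0.108, -3.139, -0.0]
contact_force: [-0.1, 0.1, 0.3]
opening: 0.005
grasp_force: 0.0
t: 8.55
position: [0.463, -0.1982, 0.0757]
ee_rot: [-0.109, 3.139, 0.0]
contact_force: [-0.0, 0.1, 0.8]
opening: 0.002
grasp_force: 0.1
```

```bash
python3 look.py f wrist,scene "" ; for f in f_wrist f_scene; do python3 fit3.py $f.npz|head -1; done; python3 - <<'E'
import numpy as np,cv2
np.set_printoptions(precision=4,suppress=True)
P=np.load("f_wrist.npz")["P"]; print(P[200:300:6,285])
a=cv2.imread('pics/f_wrist.png');b=cv2.imread('pics/f_scene.png')[190:290,250:370]
cv2.imwrite('pics/f.png',cv2.hconcat([cv2.resize(a,(400,300)),cv2.resize(b,(360,300),interpolation=cv2.INTER_CUBIC)]))
E
```

```text
8.65 [ 0.1086 -3.1395 -0.0002]
inliers 17949 24189 n [0.0749 0.0058 0.9972] theta 0.07519616395817925 yaw n 4.404167940335655
inliers 452 794 n [0.0745 0.0035 0.9972] theta 0.07467268871527681 yaw n 2.6857698328485147
[[ 0.4429 -0.2002  0.0671]
 [ 0.4432 -0.2002  0.0774]
 [ 0.442  -0.2002  0.0913]
 [ 0.4445 -0.2001  0.0929]
 [ 0.4471 -0.1999  0.0941]
 [ 0.4485 -0.1998  0.0985]
 [ 0.4508 -0.1996  0.1002]
 [ 0.4518 -0.1995  0.1049]
 [ 0.4532 -0.1994  0.1085]
 [ 0.4537 -0.1993  0.1137]
 [ 0.4519 -0.1994  0.1235]
 [ 0.4525 -0.1994  0.1276]
 [ 0.4528 -0.1993  0.1321]
 [ 0.452  -0.1994  0.1383]
 [ 0.4517 -0.1994  0.1433]
 [ 0.4526 -0.1993  0.1457]
 [ 0.4524 -0.1993  0.15  ]]
```

View pics/f.png

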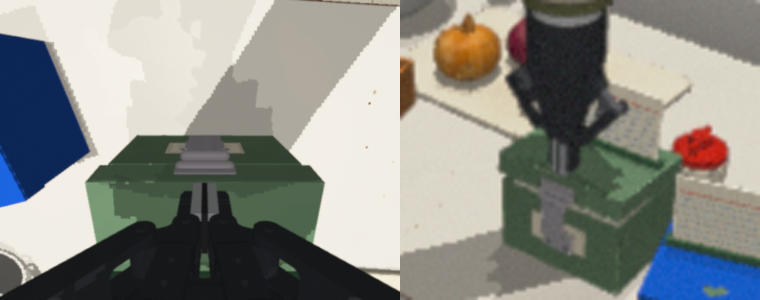

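The lid now follows the fingers and stands at 0.075 rad, right at the catch. I'll press on slowly.

Scaled: 0.002 m is 0.0033.

```bash
echo '[[[0, 0, 0.0033, 0, 0], [0, 0, 0.0033, 0, 0], [0, 0, 0, 0, 0]]]' > path.dat && python3 -m creep path.dat && echo '[[[0, 0, 0.0033, 0, 0], [0, 0, 0.0017, 0, 0], [0, 0, 0, 0, 0]]]' > path.dat && python3 -m creep path.dat&& echo '[[[0, 0, 0.0017, 0, 0], [0, 0, 0.0017, 0, 0], [0, 0, 0, 0, 0]]]' > path.dat && python3 -m creep path.dat; python3 look.py g wrist,scene "" ; for f in g_wrist g_scene; do python3 fit3.py $f.npz|head -1; done
```

```text
t: 8.95
position: [0.462, -0.1983, 0.072]
ee_rot: [0.108, -3.138, -0.001]
contact_force: [-6.2, 0.6, 10.0]
opening: 0.001
grasp_force: 4.7
t: 9.25
position: [0.4621, -0.1984, 0.0687]
ee_rot: [0.108, -3.138, -0.001]
contact_force: [-2.6, -0.4, 3.9]
opening: -0.003
grasp_force: 1.9
t: 9.55
position: [0.4628, -0.1981, 0.0666]
ee_rot: [0.109, -3.14, -0.0]
contact_force: [-0.2, 0.4, -0.3]
opening: -0.001
grasp_force: 0.0
9.65 [-0.109   3.1396  0.    ]
inliers 19750 24464 n [-0.0017  0.0008  1.    ] theta 0.0019202449022065256 yaw n 155.10272867499128
inliers 464 835 n [-0.0001  0.0009  1.    ] theta 0.0008971114222794924 yaw n 97.07696635570478
```

The catch snapped: lid angle 0.00, and the force peaked at 10 N and fell to 0. I'll lift straight up, open the gripper and measure the upright card.

Scaled: -0.05 m is -0.0833, 0.04 m is 0.0667.

```bash
echo '[[[0, 0, -0.05, 0, 0], [0, 0, -0.0833, 0, 0], [0, 0, -0.0833, 0, 0], [0, 0, -0.0833, 0, 1], [0.0667, 0, -0.0333, 0, 1], [0.0667, 0, 0, 0, 1], [0, 0, 0, 0, 1], [0, 0, 0, 0, 1]]]' > path.dat && python3 -m creep path.dat; python3 look.py h wrist,top,scene card_top,recipe_card; cat > fit4.py <<'E'
from h import *
import sys
np.set_printoptions(precision=4,suppress=True)
z=np.load(sys.argv[1]); P=z["P"]; im=z["im"]; h=cv2.cvtColor(im,cv2.COLOR_BGR2HSV)
X,Y,Z=P[...,0],P[...,1],P[...,2]
b=np.r_[.5064,-.1947]; u=np.r_[np.cos(.07),np.sin(.07)]
bx=(P[...,:2]-b)@u; by=(P[...,:2]-b)@np.r_[-u[1],u[0]]
g=(h[...,0]>40)&(h[...,0]<95)&(h[...,1]>50)&(abs(bx)<.08)&(abs(by)<.09)&(abs(Z-.104)<.006)
print("lid",g.sum(),np.median(Z[g]),"bx",np.percentile(bx[g],[1,99]),"by",np.percentile(by[g],[1,99]),cv2.minAreaRect((P[g][:,:2]*1000).astype(np.float32)))
c=(abs(bx-.02)<.02)&(abs(by)<.08)&(Z>.125)&(Z<.2)
C=P[c]; 
if c.sum()>20:
  print("card",c.sum(),"ztop",np.percentile(C[:,2],[95,99,100]),"by",by[c].min(),by[c].max(),"bx med",np.percentile(bx[c],[10,50,90]))
  k=c&(Z>.16); p=np.polyfit(by[k],bx[k],1); print("hi bx",np.median(bx[k]),"slope",p, "z<.15 bx",np.median(bx[c&(Z<.15)]))
E
for f in h_wrist h_top h_scene; do echo $f; python3 fit4.py $f.npz; done
```

```text
t: 10.45
position: [0.383, -0.2036, 0.2672]
ee_rot: [-0.109, 3.137, 0.003]
contact_force: [0.8, -0.7, 0.3]
opening: 0.843
grasp_force: 0.0
wrist card_top [([0.4639, -0.3862, 0.1493], 0.87), ([0.5099, 0.1565, 0.0161], 0.73), ([0.5245, -0.1936, 0.1484], 0.7)]
wrist recipe_card [([0.526, -0.1941, 0.1526], 0.92), ([0.4651, -0.3864, 0.1503], 0.79)]
top card_top [([0.5248, -0.1923, 0.1516], 0.76)]
top recipe_card [([0.5302, -0.1905, 0.1492], 0.61)]
scene card_top [([0.5216, -0.1961, 0.1426], 0.92), ([0.4643, -0.3924, 0.1509], 0.71)]
scene recipe_card [([0.4649, -0.3928, 0.1435], 0.78), ([0.5264, -0.1988, 0.1429], 0.74), ([0.4698, 0.2119, 0.0942], 0.33)]
10.9 [ 0.1088 -3.1387  0.0007]
h_wrist
lid 8860 0.10508505993205475 bx [-0.0553  0.0161] by [-0.0704  0.0693] ((500.1688537597656, -195.337158203125), (99.43827819824219, 143.1737518310547), 3.8321094512939453)
card 5018 ztop [0.1785 0.1794 0.1805] by -0.06418871553802717 0.0631841387449702 bx med [0.0191 0.0197 0.0204]
hi bx 0.01974947211228842 slope [0.0013 0.0198] z<.15 bx 0.019765542546437767
h_top
lid 869 0.10460368995280911 bx [-0.0545  0.0521] by [-0.0672  0.0693] ((505.62640380859375, -193.97457885742188), (110.04032897949219, 141.50625610351562), 3.632380485534668)
card 171 ztop [0.1817 0.1851 0.1867] by -0.06359441807991832 0.06422374476652667 bx med [0.0188 0.0197 0.0209]
hi bx 0.019826853971941776 slope [-0.0003  0.0199] z<.15 bx 0.019528751349513658
h_scene
lid 840 0.10340286814701016 bx [-0.0576  0.0484] by [-0.0742  0.0664] ((504.2884521484375, -198.77426147460938), (113.73847198486328, 144.7861328125), 3.297356128692627)
card 561 ztop [0.1757 0.1782 0.1794] by -0.06562384634226895 0.0615727451883057 bx med [0.017  0.0194 0.0215]
hi bx 0.019296124002294752 slope [0.0049 0.0193] z<.15 bx 0.019397242185043885
```

View pics/h_wrist.png

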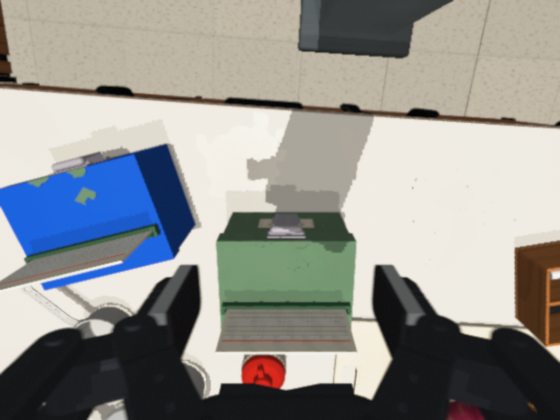

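The green box's lid is flat shut with the card upright at (285,330). The blue box at (90,220) is untouched. Now I'll check the open fingertips in tool coordinates and refine the clip pose from picture b.

```bash
python3 - <<'E'
from h import *
np.set_printoptions(precision=4,suppress=True)
Tc=np.array(env.get_calibration("wrist")["tool_from_camera"])
for f in "bhd":
    z=np.load(f"{f}_wrist.npz"); M=z["M"]; P=z["P"]; Tw=Tc@np.linalg.inv(M)
    Q=P@Tw[:3,:3].T+Tw[:3,3]
    k=(Q[...,2]<.05)&(Q[...,2]>-.12)&(z["d"]>0.02)&(z["d"]<.2)
    v,u=np.nonzero(k&(v0:=np.mgrid[0:420,0:560][0]>150))
    A=Q[v,u]; 
    for sgn in (1,-1):
        B=A[A[:,1]*sgn>0]; C=B[B[:,2]>np.percentile(B[:,2],97)]; print(f,len(B),"tipmax",B[:,2].max(),"tip pts",C.mean(0),C.min(0),C.max(0))
# clip in tray frame
z=np.load("b_wrist.npz");P=z["P"]; h=cv2.cvtColor(z["im"],cv2.COLOR_BGR2HSV)
r=np.zeros((420,560),bool); r[185:250,280:325]=1
r&=((h[...,0]<6)|(h[...,0]>172))&(h[...,1]>150)&(h[...,2]>80)&(P[...,2]>.06)&(P[...,2]<.125)
a=np.radians(14.67);c0=np.r_[.5118,.2188];u=np.r_[np.cos(a),np.sin(a)]
q=(P[r][:,:2]-c0); tx=q@u;ty=q@np.r_[-u[1],u[0]];zz=P[r][:,2]
print("clip tx",np.percentile(tx,[1,50,99]),"ty",np.percentile(ty,[1,50,99]),"z",zz.max())
for lo,hi in((.06,.075),(.075,.09),(.09,.1),(.1,.107),(.107,.125)):
    k=(zz>lo)&(zz<hi)
    if k.sum()>3: print(lo,k.sum(),"tx",np.percentile(tx[k],[2,25,50,75,98]),"ty",ty[k].min(),ty[k].max())
E
```

```text
b 15944 tipmax -0.05113978781827849 tip pts [ 0.0028  0.0439 -0.057 ] [-0.0113  0.0422 -0.0605] [ 0.0116  0.0554 -0.0511]
b 16899 tipmax -0.0515133823948567 tip pts [ 0.0028 -0.044  -0.0573] [-0.0114 -0.0549 -0.061 ] [ 0.0118 -0.0424 -0.0515]
h 17727 tipmax -0.047193864268897434 tip pts [ 0.0035  0.0379 -0.0538] [-0.011   0.0357 -0.058 ] [ 0.0115  0.0492 -0.0472]
h 18336 tipmax -0.04672738922487518 tip pts [ 0.0034 -0.0381 -0.0539] [-0.0113 -0.0498 -0.0584] [ 0.0116 -0.0358 -0.0467]
d 19001 tipmax -0.04186984107584113 tip pts [ 0.0089  0.0067 -0.0521] [ 0.0061  0.0003 -0.0593] [ 0.0115  0.0138 -0.0419]
d 19294 tipmax 0.014163688321664314 tip pts [ 0.0161 -0.0539 -0.0297] [ 0.006  -0.1543 -0.0543] [ 0.0315 -0.0001  0.0142]
clip tx [-0.0715 -0.048  -0.0353] ty [-0.0111  0.0089  0.0248] z 0.11400505817340378
0.06 108 tx [-0.0646 -0.0599 -0.051  -0.0464 -0.0424] ty -0.01231780818224203 0.025197982344634468
0.075 180 tx [-0.0638 -0.062  -0.0453 -0.0437 -0.0421] ty -0.012133241232408545 0.0241683441354172
0.09 126 tx [-0.0663 -0.0651 -0.042  -0.0408 -0.0396] ty -0.009431109299384385 0.023159111356002623
0.1 88 tx [-0.0678 -0.0671 -0.0394 -0.0387 -0.0381] ty -0.009553960463322608 0.023105526859038984
0.107 187 tx [-0.0717 -0.0699 -0.0681 -0.0366 -0.0352] ty -0.011309565571205955 0.02355036606201881
```

The visible fingertips end 38 mm (shut) to 51 mm (open) behind the reported TCP, so I'll allow for that. The clip is at about (0.4585, 0.211) with yaw 14.7°. I'll go over it and turn.

The rows are not in the units I measure in: shifts go in shares of 0.6 m and turns go in shares of pi rad. I convert before sending: 0.041 m is 0.0683, -0.0104 m is -0.0173.

```bash
echo '[[[-0.0173, 0.0683, 0, 0, 1], [-0.0173, 0.0683, 0, 0, 1], [-0.0173, 0.0683, 0, 0, 1], [-0.0173, 0.0683, 0, 0, 1], [-0.0173, 0.0683, 0, 0, 1], [-0.0173, 0.0683, 0, 0, 1], [-0.0173, 0.0683, 0, 0, 1], [-0.0173, 0.0683, 0, 0, 1], [-0.0173, 0.0683, 0, 0, 1], [-0.0173, 0.0683, 0, 0, 1]]]' > path.dat && python3 -m creep path.dat && echo '[[[0, 0, 0, 0.0441, 1], [0, 0, 0, 0.0441, 1], [0, 0, 0, 0.0441, 1], [0, 0, 0, 0.0441, 1], [0, 0, 0, 0.0441, 1], [0, 0, 0, 0.0441, 1], [0, 0, 0, 0.0441, 1], [0, 0, 0, 0.0441, 1], [0, 0, 0, 0.0441, 1], [0, 0, 0, 0.0441, 1]]]' > path.dat && python3 -m creep path.dat && echo '[[[0, 0, 0.0667, 0, 1], [0, 0, 0.05, 0, 1], [0, 0, 0, 0, 1], [0, 0, 0, 0, 1]]]' > path.dat && python3 -m creep path.dat; python3 look.py i wrist handles,clip; cat > fit5.py <<'E'
from h import *
import sys
np.set_printoptions(precision=4,suppress=True)
s=env.read_state(); R=Ro.from_rotvec(s["ee_rot"]).as_matrix(); print("pos",s["position"],"y-axis deg",np.degrees(np.arctan2(R[1,1],R[0,1])),"tilt",R[:,2])
z=np.load(sys.argv[1]);P=z["P"]; h=cv2.cvtColor(z["im"],cv2.COLOR_BGR2HSV)
a=np.radians(14.67);c0=np.r_[.5118,.2188];u=np.r_[np.cos(a),np.sin(a)];v=np.r_[-u[1],u[0]]
TX=(P[...,:2]-c0)@u; TY=(P[...,:2]-c0)@v; Z=P[...,2]
r=((h[...,0]<6)|(h[...,0]>172))&(h[...,1]>150)&(h[...,2]>80)&(Z>.055)&(Z<.125)&(abs(TX+.053)<.03)&(abs(TY)<.05)
tx,ty,zz=TX[r],TY[r],Z[r]; print(r.sum(),"ty",np.percentile(ty,[1,99]),"zmax",np.percentile(zz,99))
for lo,hi in((.055,.075),(.075,.09),(.09,.1),(.1,.107),(.107,.125)):
    k=(zz>lo)&(zz<hi)
    if k.sum()>3: print(lo,k.sum(),"tx",np.percentile(tx[k],[2,25,50,75,98]),"ty",np.percentile(ty[k],[1,99]))
k=zz>.107; mid=(np.percentile(tx[k],2)+np.percentile(tx[k],98))/2; my=np.mean(np.percentile(ty[k],[1,99]))
p=c0+mid*u+my*v; d=np.r_[p-s["position"][:2],0]; print("clip",p,"tool delta",R.T@d)
hi=zz>.107; L=hi&(tx<mid); 
for q in (L,hi&(tx>mid)): 
    if q.sum()>5: print("paddle slope rel tray deg",np.degrees(np.polyfit(ty[q],tx[q],1)[0]))
rim=(Z>.057)&(Z<.067)&~cv2.dilate(r.astype(np.uint8),np.ones((9,9))).astype(bool)&(abs(TX+.053)<.006)&(abs(TY)<.095)
print("wall tx",np.percentile(TX[rim],[5,50,95]),"slope deg",np.degrees(np.polyfit(TY[rim],TX[rim],1)[0]),"z",np.median(Z[rim]))
E
python3 fit5.py i_wrist.npz
```

```text
t: 11.9
position: [0.4586, 0.2144, 0.2665]
ee_rot: [0.109, -3.139, 0.0]
contact_force: [0.8, -0.4, -0.1]
opening: 1.001
grasp_force: 0.0
t: 12.9
position: [0.4585, 0.2126, 0.2664]
ee_rot: [-1.929, -2.479, 0.001]
contact_force: [0.3, 0.5, 0.3]
opening: 0.994
grasp_force: 0.0
t: 13.3
position: [0.4585, 0.2125, 0.1974]
ee_rot: [-1.922, -2.485, 0.001]
contact_force: [0.1, 0.1, 1.2]
opening: 0.997
grasp_force: 0.0
wrist handles [([0.4577, 0.2093, 0.0845], 0.63)]
wrist clip [([0.4598, 0.215, 0.0877], 0.93)]
13.45 [1.9217 2.4843 0.0039]
pos [0.4593 0.213  0.1986] y-axis deg 14.552766144393408 tilt [ 0.0021  0.0015 -1.    ]
1562 ty [-0.0109  0.0262] zmax 0.11294612639405019
0.055 258 tx [-0.0646 -0.06   -0.0523 -0.0462 -0.0417] ty [-0.0123  0.0279]
0.075 393 tx [-0.064  -0.0624 -0.0574 -0.0439 -0.0423] ty [-0.0104  0.0231]
0.09 270 tx [-0.0666 -0.0653 -0.0532 -0.041  -0.0401] ty [-0.0093  0.0232]
0.1 223 tx [-0.0682 -0.0674 -0.0398 -0.039  -0.0382] ty [-0.0097  0.0231]
0.107 418 tx [-0.0717 -0.0699 -0.0681 -0.0367 -0.0348] ty [-0.0102  0.0229]
clip [0.4587 0.2115] tool delta [-0.0013 -0.001  -0.    ]
paddle slope rel tray deg -0.36924928214092045
paddle slope rel tray deg 0.652266550087438
wall tx [-0.055  -0.0531 -0.0513] slope deg -0.03603613789277685 z 0.06220338508494305
```

View pics/i_wrist.png

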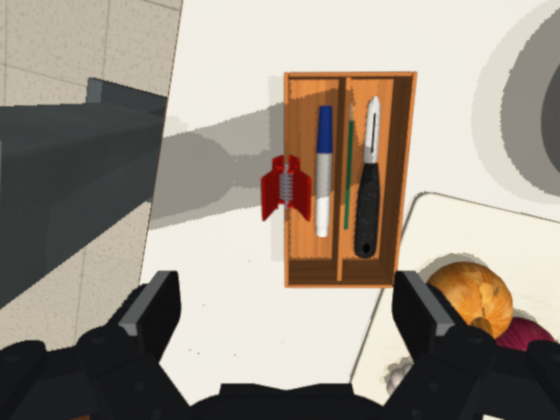

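The clip stands at (286,188), centred and square between the open fingers. I'll descend and squeeze.

Scaled: 0.045 m is 0.075, -0.001 m is -0.0017.

```bash
echo '[[[-0.0017, -0.0017, 0.075, 0, 1], [0, 0, 0.075, 0, 1], [0, 0, 0.0583, 0, 1], [0, 0, 0.0333, 0, 1], [0, 0, 0.0167, 0, 1], [0, 0, 0, 0, 1]]]' > path.dat && python3 -m creep path.dat && echo '[[[0, 0, 0, 0, 0.6], [0, 0, 0, 0, 0.4], [0, 0, 0, 0, 0.3], [0, 0, 0, 0, 0.2], [0, 0, 0, 0, 0.1], [0, 0, 0, 0, 0], [0, 0, 0, 0, 0], [0, 0, 0, 0, 0]]]' > path.dat && python3 -m creep path.dat; python3 look.py j wrist,scene clip; python3 fit5.py j_wrist.npz|head -7; python3 -c "
import cv2
a=cv2.imread('pics/j_wrist.png');b=cv2.imread('pics/j_scene.png')[160:260,160:280]
cv2.imwrite('pics/j.png',cv2.hconcat([cv2.resize(a,(440,330)),cv2.resize(b,(360,330),interpolation=cv2.INTER_CUBIC)]))"
```

```text
t: 14.05
position: [0.4578, 0.2114, 0.0418]
ee_rot: [-1.922, -2.485, 0.001]
contact_force: [-0.7, 0.2, 1.6]
opening: 0.999
grasp_force: 0.0
t: 14.85
position: [0.4599, 0.2125, 0.0439]
ee_rot: [1.921, 2.484, 0.008]
contact_force: [1.8, -0.4, 9.3]
opening: 0.187
grasp_force: 61.9
wrist clip [([0.4633, 0.2213, 0.0789], 0.82)]
scene clip [([0.4542, 0.1979, 0.0659], 0.65), ([0.7464, -0.3384, 0.0328], 0.39)]
15.05 [1.9212 2.4835 0.0077]
pos [0.4599 0.2125 0.0439] y-axis deg 14.549914637874203 tilt [ 0.0044  0.0028 -1.    ]
3839 ty [-0.0109  0.0277] zmax 0.11547018917086457
0.055 1372 tx [-0.0661 -0.0621 -0.0514 -0.0413 -0.0371] ty [-0.0115  0.0283]
0.075 359 tx [-0.0602 -0.0579 -0.0461 -0.0454 -0.043 ] ty [-0.0108  0.0253]
0.09 287 tx [-0.0607 -0.0577 -0.0571 -0.0458 -0.0434] ty [-0.0033  0.024 ]
0.1 215 tx [-0.0601 -0.0576 -0.0463 -0.046  -0.0437] ty [-0.0028  0.0241]
0.107 1606 tx [-0.0603 -0.0588 -0.0573 -0.0452 -0.0437] ty [-0.0106  0.024 ]
```

View pics/j.png

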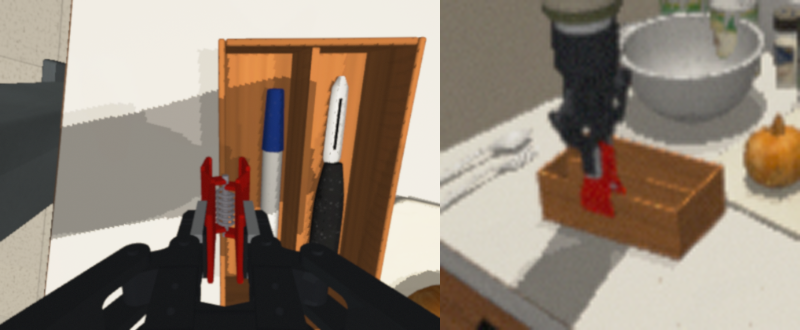

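The handles stand parallel, fully squeezed (opening 0.187, 62 N), and both jaws are clear of the wall. I'll lift straight up.

```bash
echo '[[[0, 0, -0.0167, 0, 0], [0, 0, -0.0333, 0, 0], [0, 0, -0.05, 0, 0], [0, 0, -0.0833, 0, 0], [0, 0, -0.0833, 0, 0], [0, 0, -0.0833, 0, 0], [0, 0, -0.05, 0, 0], [0, 0, 0, 0, 0], [0, 0, 0, 0, 0]]]' > path.dat && python3 -m creep path.dat; python3 look.py k wrist "clip"; cat > held.py <<'E'
from h import *
import sys
np.set_printoptions(precision=4,suppress=True)
Tc=np.array(env.get_calibration("wrist")["tool_from_camera"])
z=np.load(sys.argv[1]);M=z["M"];P=z["P"];h=cv2.cvtColor(z["im"],cv2.COLOR_BGR2HSV)
Tw=Tc@np.linalg.inv(M);Q=P@Tw[:3,:3].T+Tw[:3,3]
r=((h[...,0]<8)|(h[...,0]>170))&(h[...,1]>120)&(abs(Q[...,0])<.05)&(abs(Q[...,1])<.03)&(abs(Q[...,2])<.1)
A=Q[r]; print(r.sum(),"tool bounds",np.percentile(A,[1,50,99],axis=0))
for lo in np.arange(-.09,.05,.01):
    k=(A[:,2]>=lo)&(A[:,2]<lo+.01)
    if k.sum()>5: print(round(lo,3),k.sum(),"x",np.percentile(A[k,0],[2,98]),"y",np.percentile(A[k,1],[2,30,70,98]))
E
python3 held.py k_wrist.npz
```

```text
t: 15.95
position: [0.4576, 0.2112, 0.2823]
ee_rot: [1.922, 2.485, 0.001]
contact_force: [-0.2, 0.1, -1.5]
opening: 0.184
grasp_force: 60.8
wrist clip [([0.4566, 0.2194, 0.3166], 0.77)]
16.05 [-1.9217 -2.4844  0.0029]
4293 tool bounds [[-0.0179 -0.0139 -0.0725]
 [ 0.0114  0.0011 -0.0497]
 [ 0.0213  0.0148  0.003 ]]
-0.08 1108 x [-0.0167  0.0162] y [-0.0081 -0.0066  0.007   0.0084]
-0.07 722 x [-0.0158  0.017 ] y [-0.0086 -0.0058  0.0061  0.0088]
-0.06 308 x [-0.0095  0.017 ] y [-0.0082 -0.0054  0.0059  0.0087]
-0.05 248 x [-0.0102  0.0169] y [-0.0083 -0.0055  0.006   0.0088]
-0.04 367 x [-0.0185  0.0184] y [-0.0081 -0.0046  0.0061  0.009 ]
-0.03 898 x [-0.0179  0.0185] y [-0.0127 -0.0055  0.0062  0.0136]
-0.02 338 x [0.0008 0.0214] y [-0.0144 -0.0131  0.014   0.0153]
-0.01 137 x [0.0118 0.0214] y [-0.0131 -0.0111  0.0119  0.0135]
-0.0 167 x [0.0088 0.0215] y [-0.0115 -0.0096  0.0108  0.0123]
```

View pics/k_wrist.png

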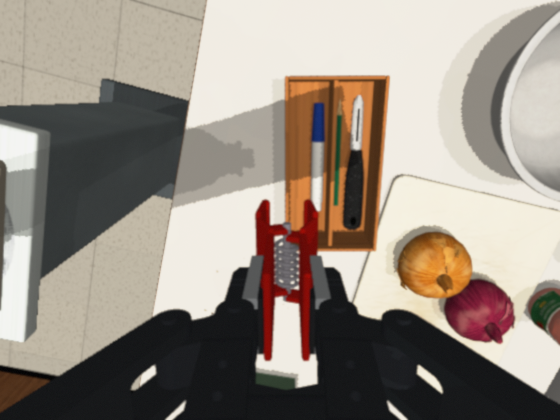

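The clip is held centred, squeezed open, with its jaw ends at (265,205) and (312,205). I'll carry it over the card at a safe height and turn it to the card's direction.

Scaled: -0.04 m is -0.0667, -0.03 m is -0.05, 0.092 rad is 0.0293.

```bash
echo '[[[0, 0, 0, 0.0293, 0], [0, 0, 0, 0.0293, 0], [-0.05, 0.005, 0, 0, 0], [-0.0667, 0.0067, 0, 0, 0], [-0.0667, 0.0067, 0, 0, 0], [-0.0667, 0.0067, 0, 0, 0], [-0.0667, 0.0067, 0, 0, 0], [-0.0667, 0.0067, 0, 0, 0], [-0.0667, 0.0067, 0, 0, 0], [-0.0667, 0.0067, 0, 0, 0]]]' > path.dat && python3 -m creep path.dat && echo '[[[-0.0667, 0.0067, 0, 0, 0], [-0.05, 0.005, 0, 0, 0], [-0.0467, 0.005, 0, 0, 0], [0, 0, 0, 0, 0], [0, 0, 0, 0, 0]]]' > path.dat && python3 -m creep path.dat; python3 look.py l wrist,top card_top,clip;python3 held.py l_wrist.npz; python3 fit4.py l_wrist.npz; python3 - <<'E'
from h import *
np.set_printoptions(precision=4,suppress=True)
s=env.read_state(); R=Ro.from_rotvec(s["ee_rot"]).as_matrix(); print("pos",s["position"],"yaw",np.degrees(np.arctan2(R[1,1],R[0,1])),"z",R[:,2])
print("delta",R.T@(np.r_[.5268,-.1933,.1645]-s["position"]))
E
```

```text
t: 17.05
position: [0.5096, -0.0974, 0.2806]
ee_rot: [-2.141, -2.297, 0.002]
contact_force: [0.3, 0.4, -1.1]
opening: 0.186
grasp_force: 60.9
t: 17.55
position: [0.5265, -0.1931, 0.2805]
ee_rot: [-2.143, -2.295, 0.002]
contact_force: [-0.5, 1.0, -0.6]
opening: 0.188
grasp_force: 60.9
wrist card_top [([0.5256, -0.1723, 0.1762], 0.78), ([0.4463, -0.3394, 0.1214], 0.55)]
wrist clip [([0.5269, -0.1823, 0.3127], 0.57), ([0.6766, -0.2104, 0.0408], 0.47)]
top card_top [([0.5229, -0.1648, 0.1522], 0.53), ([0.4641, -0.3989, 0.1642], 0.47)]
top clip [([0.5285, -0.1749, 0.3061], 0.5)]
17.85 [-2.1404 -2.2992 -0.0006]
4345 tool bounds [[-0.0178 -0.014  -0.0725]
 [ 0.0116  0.0001 -0.0498]
 [ 0.0213  0.0146  0.0032]]
-0.08 1149 x [-0.0168  0.0164] y [-0.0081 -0.0067  0.0071  0.0084]
-0.07 704 x [-0.0163  0.017 ] y [-0.0086 -0.0057  0.0062  0.0088]
-0.06 313 x [-0.0089  0.0171] y [-0.0086 -0.0054  0.006   0.0087]
-0.05 242 x [-0.01   0.017] y [-0.0081 -0.0054  0.0061  0.0089]
-0.04 354 x [-0.0183  0.0185] y [-0.0079 -0.0046  0.0061  0.009 ]
-0.03 907 x [-0.0176  0.0185] y [-0.0125 -0.0062  0.0061  0.0136]
-0.02 338 x [0.001  0.0215] y [-0.0145 -0.0134  0.0137  0.0152]
-0.01 135 x [0.0123 0.0216] y [-0.0129 -0.0111  0.012   0.0138]
-0.0 203 x [0.0088 0.0214] y [-0.012  -0.0095  0.0105  0.0127]
lid 12303 0.10516929215566578 bx [-0.0531  0.0556] by [-0.0684  0.0694] ((507.49053955078125, -195.1318817138672), (111.1952133178711, 143.2056121826172), 3.939324378967285)
card 334 ztop [0.18   0.1807 0.1811] by -0.024823034906183504 0.06249891744740108 bx med [0.0208 0.0216 0.0224]
hi bx 0.021574922553603368 slope [-0.0008  0.0216] z<.15 bx 0.021644396858629154
pos [ 0.5272 -0.1919  0.2817] yaw 4.097746787394577 z [-0.      0.0005 -1.    ]
delta [-0.0014 -0.0005  0.1172]
```

View pics/l_wrist.png

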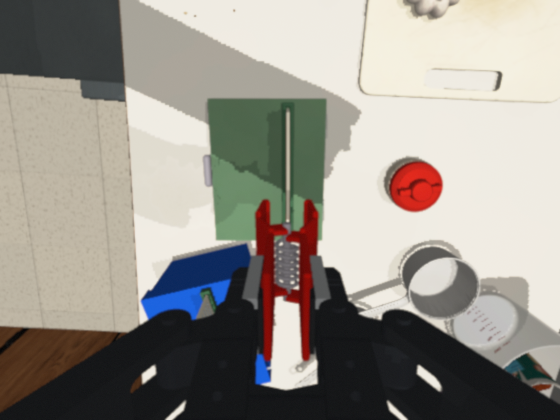

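The card's top edge (288,105–225) lies midway between the jaws (265 and 312) and square to them. I'll descend gently.

Scaled: 0.03 m is 0.05, 0.02 m is 0.0333.

```bash
echo '[[[-0.0022, 0, 0.05, 0, 0], [0, 0, 0.05, 0, 0], [0, 0, 0.0333, 0, 0], [0, 0, 0.025, 0, 0], [0, 0, 0.0167, 0, 0], [0, 0, 0.0117, 0, 0], [0, 0, 0.0083, 0, 0], [0, 0, 0, 0, 0], [0, 0, 0, 0, 0], [0, 0, 0, 0, 0]]]' > path.dat && python3 -m creep path.dat; python3 look.py m wrist,scene card_top; python3 held.py m_wrist.npz|head -4; python3 fit4.py m_wrist.npz; python3 fit4.py m_scene.npz; python3 - <<'E'
from h import *
np.set_printoptions(precision=4,suppress=True)
s=env.read_state(); R=Ro.from_rotvec(s["ee_rot"]).as_matrix(); print("pos",s["position"],"yaw",np.degrees(np.arctan2(R[1,1],R[0,1])),"F",s["contact_force"],s["ft_torque"])
print("delta",R.T@(np.r_[.5276,-.1932,.165]-s["position"]))
# card in tool frame
z=np.load("m_wrist.npz");P=z["P"];Q=P@np.linalg.inv(z["M"])[:3,:3].T+np.linalg.inv(z["M"])[:3,3];Tc=np.array(env.get_calibration("wrist")["tool_from_camera"]);Q=Q@Tc[:3,:3].T+Tc[:3,3]
h=cv2.cvtColor(z["im"],cv2.COLOR_BGR2HSV)
k=(h[...,1]<90)&(abs(Q[...,1])<.009)&(Q[...,2]>-.025)&(Q[...,2]<.005)&(Q[...,0]>.024)&(Q[...,0]<.07)
A=Q[k]; print("card tool",k.sum(),np.percentile(A,[2,50,98],axis=0),np.polyfit(A[:,0],A[:,1],1))
a=cv2.imread('pics/m_wrist.png');b=cv2.imread('pics/m_scene.png')[150:290,250:400]
cv2.imwrite('pics/m.png',cv2.hconcat([cv2.resize(a,(440,330)),cv2.resize(b,(354,330),interpolation=cv2.INTER_CUBIC)]))
E
```

```text
t: 18.85
position: [0.5276, -0.1943, 0.1654]
ee_rot: [2.142, 2.297, 0.001]
contact_force: [0.4, -0.2, 0.0]
opening: 0.188
grasp_force: 60.9
wrist card_top [([0.525, -0.1637, 0.1743], 0.89), ([0.456, -0.355, 0.1243], 0.63)]
scene card_top [([0.5181, -0.2087, 0.1325], 0.58), ([0.5105, -0.2117, 0.1024], 0.57), ([0.4671, -0.3928, 0.1489], 0.56)]
19.05 [2.1422 2.2976 0.0006]
4484 tool bounds [[-0.0178 -0.0144 -0.0725]
 [ 0.0114  0.0001 -0.0465]
 [ 0.0214  0.0148  0.0051]]
-0.08 1094 x [-0.0168  0.0162] y [-0.0081 -0.0067  0.0071  0.0084]
lid 22906 0.10510767912876662 bx [-0.0535  0.0559] by [-0.0681  0.0705] ((507.617431640625, -195.84095764160156), (111.79986572265625, 144.9691925048828), 3.9181251525878906)
card 4053 ztop [0.1961 0.1978 0.1999] by -0.06364837621823764 0.06277969411792916 bx med [0.0104 0.0213 0.0329]
hi bx 0.02129648158982933 slope [-0.0014  0.0215] z<.15 bx 0.021541477363122265
lid 790 0.10339466680889697 bx [-0.0579  0.0496] by [-0.0739  0.0648] ((504.21343994140625, -198.1910400390625), (114.18209075927734, 142.74472045898438), 4.963527202606201)
card 643 ztop [0.1924 0.1963 0.1989] by -0.06567701257268005 0.06064638118540907 bx med [0.0065 0.0185 0.0214]
hi bx 0.014817276810205983 slope [-0.0305  0.0141] z<.15 bx 0.019235979692701487
pos [ 0.5274 -0.1942  0.165 ] yaw 4.009552745830782 F [-0.2778 -0.0634 -0.4442] [-0.0098  0.0165 -0.0028]
delta [0.001  0.0003 0.    ]
card tool 502 [[ 0.0252 -0.0009 -0.0149]
 [ 0.0454  0.0001 -0.0134]
 [ 0.0637  0.0016  0.0011]] [0.0002 0.0003]
```

View pics/m.png

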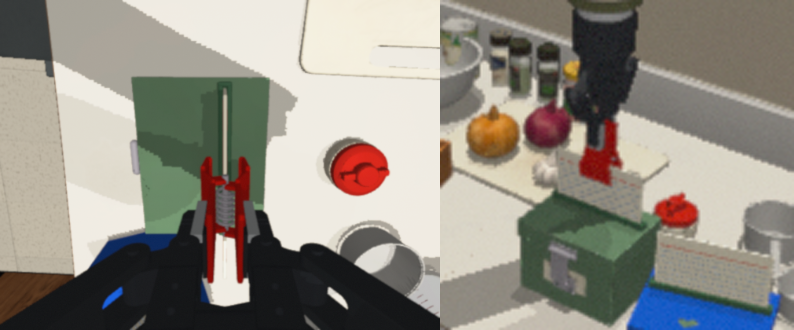

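The jaws straddle the middle of the card's top edge: the card is within 0.3 mm of the middle plane, overlaps the lips by about 13 mm, and the force is zero. The lid is still shut, so I'm handing in.

```bash
python3 -c "
from cell import env
s=env.read_state();print(s['t'],s['opening'],s['grasp_force']);print(env.hand_in())"
```

```text
19.05 0.19180160906812865 60.85349678993225
the job is handed in; nothing more can be done
None
```

Handed in at 19 s: the lid's catch has snapped shut and the card stands upright, with the red clip held squeezed wide open over the middle of its top edge; camera and force readings showed it touching nothing.

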